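# Clamp a burnisher by its handle in the sliding bench clamp

## Robot

A 7-joint arm with a two-finger parallel gripper is mounted at the origin on a cart in front of the work surface, level with it; the furniture and walls round the work are solid. World frame = base frame: x ahead of the robot, y to its left, z up, the work surface at z = 0. Lengths are in m, angles in rad, forces in N, time in s.
With the tool pointing down it reaches from about 0.4 to 0.875 m from the base axis. Payload 19.3 kg.
Tool frame: the origin (TCP) lies at the very end of the fingers, on their centre line; the grasp point (between the pads) lies 19 mm behind it; z points along the fingers, y is the line along which they close (so a half turn about z gives the same grasp; the last joint's range is limited). The gripper opens to 85 mm and grips with 20 to 120 N. Pads are 22 mm wide; open, the fingers measure 114 mm over their backs; the gripper's body (76 mm by 85 mm) begins 54 mm behind the grasp point. The pads swing forward as they close: fully open they stand 13 mm farther back than shut.
Start: joints at [-1.263, 0.521, -0.036, 1.599, 0.021, 1.021, -0.113], TCP at [0.231, 0.581, 0.211] pointing down, gripper open.
Joint ranges: [-2.91, 2.91], [-0.3, 2.13], [-1.5, 1.42], [0.17, 2.43], [-1.26, 4.41], [0.16, 1.93], [-2.52, 2.52]. Speed limits (rad/s): [1.89, 1.89, 2.39, 2.39, 3.01, 3.01, 3.01].

## Interface

Orientations are given as a unit quaternion [x, y, z, w].
In Python, from cell import * gives the robot as it stands.
- The arm moves only by the tool step_arm, never from a script. Its argument "increments" is one flat list of numbers, 7 for each row, row after row: the shift along the world's x, y, z in units of 30 mm (1.0 is 30 mm), then the turn, a rotation vector about the world's x, y, z in units of 8 degrees (1.0 is 8 degrees), then the opening in per cent of the stroke, from 0 (shut) to 100 (fully open). In form: [dx, dy, dz, rx, ry, rz, fingers, dx, dy, dz, rx, ry, rz, fingers, ...]. A call has 1 to 8 rows; each row is the pose to reach, as a shift and turn from the pose commanded when the call began; what a row does not reach only later rows make up. A row lasts 1/8 s, in which the tool goes at most 62.5 mm and 10.7 degrees, less where a joint would pass 70% of its speed; a pose out of reach is approached as far as the arm can. A call with a gripper value outside its range is refused whole. The fingers move at their own pace and stop on an object; "grip_force" is the grip in N (left out, the last holds). Time passes only in rows, so rows that repeat a pose let the fingers close. It gives the time, the measured TCP pose, the force, the opening and the grip force at its end, in the units of the state.
- observe(): the state, without advancing time (a new reading comes with each control period).
- capture(name): name is "side" or "top" or "wrist"; returns a dict with "img" (420x560x3 uint8, red, green, blue), "intrinsics" (3x3 intrinsics, pixels), "rvec" (rotation vector, rad) and "tvec" (3), from world to camera coordinates, as OpenCV has them. Camera axes: x right, y down, z forward; pixel columns grow to the right and rows downward; lengths in m; the calibration is good to about 2 mm. A picture is of the moment at which its call begins. There is no depth.
- sign_off(): hands the job in; it is judged then, once.
The state is a dict: "time_s": time; "q": joint angles; "qvel": joint speeds; "effort": joint torques, N m; "tool_pos": TCP position; "tool_rot": TCP orientation; "contact_force": force on the tool from outside, world axes, zero at the start; "wrist_torque": the same for the moment, N m; "opening": finger opening in m; "grasp_force": force on a finger pad.
Only numpy, scipy, OpenCV 4.12 (cv2) and the standard library are available. Lean on these libraries where they do the work, as an engineer would, in place of code of your own. Each camera call takes 0.05 s, during which the arm holds its last target. There are 200 camera calls.

## Task

The burnisher is stored with its steel shank deep in the wooden rest. Take it out by its handle, lay it down on the bench and let go, take it again by the shank, and lay (do not drop) the whole handle in the channel of the blue clamp, with the shank pointing out of the open end. Then slide the red grip along its track until the pad has pushed the handle against the far wall of the channel and holds it there firmly, without ramming it, and let go; leave the other things on the bench where they are.

Things in the scene. Friction and masses are not known exactly. Their poses are not given: they have to be found in the camera images.
- burnisher: Hand tool, 157 mm long: square wooden handle with brass ferrule (85 x 32 x 32 mm), then a square steel shank (14 x 14 mm) with domed tip on the same axis. Origin under the shoulder where the shank begins; x runs along the shank to its tip, z up as it lies. Handle x -85 (butt) to 0, shank 0 to +81 mm. The shank's underside is 9 mm above the surface the handle lies on.
- burnisher_handle (a point): Centre of the burnisher's handle (16 mm above its underside, 42.5 mm behind the shoulder). Axes as the burnisher. The burnisher weighs 0.09 to 0.18 kg; its centre of mass is about 33 mm behind the shoulder, so it lies level on its handle. It starts in the rest with the handle's underside 12 mm above the bench.
- burnisher_shank (a point): Middle of the shank, on its axis 36 mm ahead of the shoulder, 16 mm above the handle's underside. Axes as the burnisher.
- rest_slot (a point): Fixed wooden rest: this point is the top centre, 51 mm above the bench, of its slot (24 mm wide, open at the top, x along it away from the handle). Its cheeks (84 long, 22 thick) stand 20 mm above the shank lying in the slot, so fingers do not reach it. The handle lies outside on a tongue 22 mm wide, 12 mm high. The burnisher lifts straight up out of it.
- clamp: Blue bench clamp (fixed), base plate 12 mm thick, walls to 52 mm height. Origin on the bench under the middle of the base plate (x -110 to +108 mm, y -59.5 to +47.5 mm). x is the direction in which the slide closes, away from the robot give or take 0.3 rad.
- channel (a point): Centre of the clamp channel's floor, 12 mm above the bench; axes as the clamp. Along y 95 mm long, stop at y -47.5, open at y +47.5 mm (the shank points out there, beyond the base plate). 46 mm wide: far wall x +23, near wall x -23 mm, 40 mm high, 8 mm more than a handle: no room for fingers beside it. A handle against the far wall has its centre at x +7 mm.
- slide: Slide of the clamp. Origin at the centre of the face of the rubber pad at its front (30 mm wide, 22 mm high), 28 mm above the bench; axes as the clamp. It moves only along the clamp's x, 112 mm in all, with about 6 N of drag, and stays where it is left. It starts 45 to 85 mm before the place where it meets a handle that rests against the far wall; the pad passes through a gap in the near wall.
- slide_grip (a point): Middle of the red upright grip of the slide: a fin 14 mm thick along x, 36 mm wide along y; its top is 14 mm above this point (82 mm above the bench) and it is free to 21 mm below this point. Axes as the clamp. It stands 68 mm behind the pad's face (in -x). A steady push of 12 to 20 N on it clamps the handle well.
- tin: Narrow grey-white round tin, 47 mm across, 50 mm high, origin under its centre; leave it alone.
- wide_tin: Wide grey-white tin, 58 mm across, 46 mm high, origin under its centre; leave it alone.
- cap_jar: Small jar with a black cap, 41 mm across, 34 mm high, origin under its centre; leave it alone.
- carton: Light carton 58 x 85 x 28 mm, origin under its centre; leave it alone.
- balls: Open carton of wooden balls 89 x 130 x 55 mm, origin under its centre; leave it alone.
- chasing_hammer: Chasing hammer with wooden handle, 216 mm long (y), 70 mm wide, 25 mm high, origin under its centre; leave it alone.

How it is judged:
By the outcome, as a careful person would: the job done as asked, in the order asked, and still so for the second after the job is handed in, with the robot touching nothing.
It also fails if it takes over 61 s, if anything falls off the work surface, if the arm or the gripper's body presses on something with over 40 N, if the wrist force passes 120 N, or if a joint passes its speed limit or range.

## Working session

There is one attempt and no reset: what is moved stays moved. The work goes in short steps, Python scripts to look and compute and a tool call to move; the robot and the scene stay as the last step left them, time stands still between calls to the robot, and variables do not carry over. Pictures are saved under pics/ and viewed, at most 10 in all, crops included, and the job is handed in when it is done.

Besides the shell and the picture viewer there is one more tool, called after ">>>" as name(argument=value, ...), one argument or row to a line, values as JSON. step_arm: Moves the arm, as the interface text tells. Its arguments: {"type":"object","properties":{"increments":{"type":"array","items":{"type":"number"}},"grip_force":{"type":"number"}},"required":["increments"]}

```bash
mkdir -p pics; cat > h.py <<'E'
from cell import *
import numpy as np, cv2
def snap(cam,name):
    c=capture(cam); cv2.imwrite(f'pics/{name}.png',c['img'][:,:,::-1]); np.savez(f'pics/{name}.npz',**c); return c
def load(name): return dict(np.load(f'pics/{name}.npz'))
def ray(c,uv):
    R=cv2.Rodrigues(c['rvec'])[0]; o=-R.T@np.ravel(c['tvec'])
    d=R.T@np.linalg.inv(c['intrinsics'])@np.array([uv[0],uv[1],1.]); return o,d
def onz(c,uv,z):
    o,d=ray(c,uv); return o+d*(z-o[2])/d[2]
def proj(c,P): return cv2.projectPoints(np.array(P,float).reshape(-1,3),c['rvec'],c['tvec'],c['intrinsics'],None)[0].reshape(-1,2)
E
python3 - <<'E'
from h import *
a=snap('top','t0');b=snap('side','s0')
for c in (a,b): print(ray(c,(280,210)))
s=observe();print({k:np.round(v,3) for k,v in s.items()})
E
```

```text
(array([ 0.10782738, -0.03393777,  1.57578843]), array([ 0.27075563,  0.02873321, -0.96223342]))
(array([ 0.57454549, -1.09756091,  0.69160466]), array([-0.03806741,  0.87721386, -0.47873698]))
{'time_s': np.float64(0.1), 'q': array([-1.263,  0.522, -0.036,  1.6  ,  0.021,  1.021, -0.113]), 'qvel': array([ 0.   , -0.002, -0.001, -0.004,  0.   , -0.001, -0.   ]), 'effort': array([ 3.0000e-03, -9.2848e+01,  1.9850e+00, -3.7053e+01,  1.8000e-02,
        6.0000e-03,  0.0000e+00]), 'tool_pos': array([0.23 , 0.581, 0.211]), 'tool_rot': array([ 0.188,  0.982, -0.   , -0.   ]), 'contact_force': array([ 0.414,  0.067, -1.014]), 'wrist_torque': array([-0.011, -0.023,  0.003]), 'grasp_force': np.float64(0.0), 'opening': np.float64(0.086)}
```

View pics/t0.png

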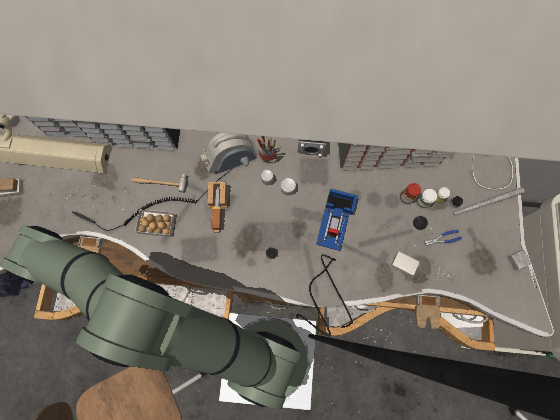

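View pics/s0.png

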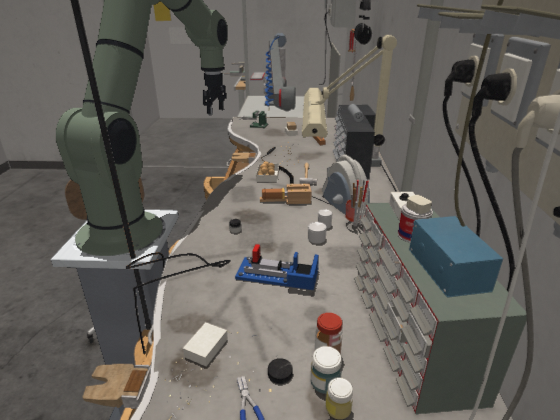

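The top view shows the rest at about (218,190) with the burnisher handle at (216,218) towards the robot. The blue clamp is around (338,218), with the red grip at (334,228). The side view shows the same layout. Next I'll enlarge the two regions.

```bash
python3 - <<'E'
from h import *
c=load('t0');im=c['img'][:,:,::-1]
a=cv2.resize(im[165:265,180:260],None,fx=5,fy=5,interpolation=cv2.INTER_CUBIC)
b=cv2.resize(im[165:265,300:375],None,fx=5,fy=5,interpolation=cv2.INTER_CUBIC)
cv2.imwrite('pics/t0c.png',np.hstack([a,b]))
hsv=cv2.cvtColor(c['img'],cv2.COLOR_RGB2HSV)
def box(m,z,off=(0,0)):
    m=m.astype(np.uint8); cs=max(cv2.findContours(m,0,1)[0],key=cv2.contourArea)
    r=cv2.minAreaRect(cs); P=np.array([onz(c,p,z) for p in cv2.boxPoints(r)]); print(np.round(r[0],1),np.round(r[1],1),r[2]); print(P.round(3),P.mean(0).round(3),np.linalg.norm(P[1]-P[0]),np.linalg.norm(P[2]-P[1]))
H,S,V=hsv[...,0],hsv[...,1],hsv[...,2]
m=(H>100)&(H<130)&(S>130)&(V>40); m[:,:300]=0;m[:,375:]=0; box(m,.05)
m=((H<8)|(H>172))&(S>150)&(V>60); m[:200,:]=0;m[:,:320]=0;m[:,350:]=0;m[250:]=0; box(m,.082)
m=(H<25)&(S>110); m[:170]=0;m[240:]=0;m[:,:200]=0;m[:,238:]=0; box(m,.045)
E
```

```text
[336.5 219.5] [27.9 57.3] 15.068489074707031
[[ 0.421 -0.131  0.05 ]
 [ 0.641 -0.173  0.05 ]
 [ 0.622 -0.277  0.05 ]
 [ 0.403 -0.232  0.05 ]] [ 0.522 -0.203  0.05 ] 0.22440825040012718 0.105829040508509
[332.7 231.1] [9.2 5.1] 14.03624439239502
[[ 0.46  -0.17   0.082]
 [ 0.478 -0.173  0.082]
 [ 0.473 -0.206  0.082]
 [ 0.454 -0.203  0.082]] [ 0.466 -0.188  0.082] 0.019177080548861792 0.033449174742911626
[215.5 212.4] [37.5 11.6] 80.90972137451172
[[0.573 0.296 0.045]
 [0.584 0.254 0.045]
 [0.442 0.212 0.045]
 [0.431 0.254 0.045]] [0.508 0.254 0.045] 0.04409932465914636 0.1482872335245928
```

View pics/t0c.png

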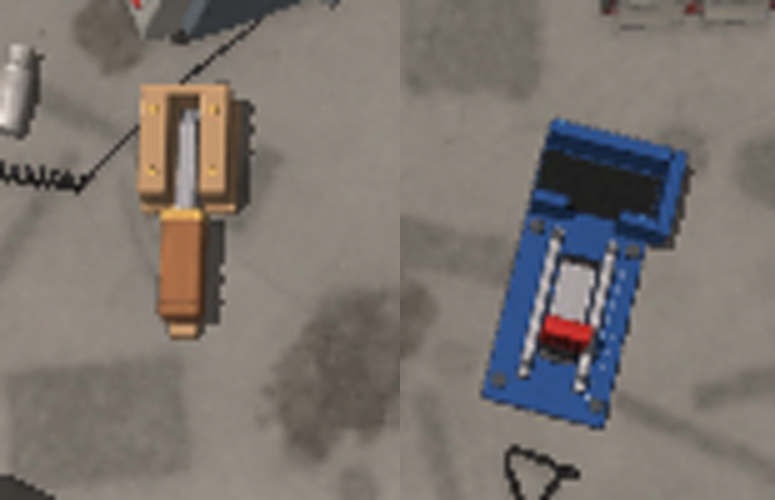

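The crop shows the shank line running from (188,112) to (182,210). The handle's top face spans about (162..202, 213) to (160..202, 316). The clamp is open on its left side, and the red grip is at (567,330). I'll work out the poses from these points.

```bash
python3 - <<'E'
from h import *
c=load('t0')
A=lambda u,v:(180+u/5,165+v/5)
B=lambda u,v:(300+(u-400)/5,165+v/5)
def pr(n,p,z): 
    P=onz(c,p,z);print(n,P.round(4));return P
a=pr('shoulder top',A(182,212),.044);b=pr('butt top',A(181,300),.044);b2=pr('butt low316',A(181,317),.012)
s=pr('shank tip',A(188,112),.035);s2=pr('shank root',A(182,208),.035)
k=pr('cheekL far',A(141,87),.051);k2=pr('cheekR far',A(233,87),.051);pr('cheekL near',A(140,190),.051)
print('yaw',np.degrees(np.arctan2(*(a-b)[1::-1])),np.degrees(np.arctan2(*(s-s2)[1::-1])),np.degrees(np.arctan2(*(k2-k)[1::-1]))+90,np.linalg.norm(a-b),np.linalg.norm(s-s2))
# clamp
nl=pr('nl',B(483,397),.010);nr=pr('nr',B(605,427),.010);fl=pr('fl',B(553,118),.052);fr=pr('fr',B(688,152),.052)
print(np.linalg.norm(nl-nr),np.linalg.norm(fl-fr),np.linalg.norm((fl-nl)[:2]),np.linalg.norm((fr-nr)[:2]))
for p,q in((nl,fl),(nr,fr)):print(np.degrees(np.arctan2(*(q-p)[1::-1])))
for p,q in((nl,nr),(fl,fr)):print(np.degrees(np.arctan2(*(q-p)[1::-1]))+90)
pr('grip top',B(568,325),.082)
for n,p,z in (('tinw',(288,183),.046),('tin',(267,175),.05),('jar',(271,252),.034)):pr(n,p,z)
E
```

```text
shoulder top [0.5269 0.2535 0.044 ]
butt top [0.4586 0.245  0.044 ]
butt low316 [0.4526 0.249  0.012 ]
shank tip [0.6099 0.2614 0.035 ]
shank root [0.5325 0.2556 0.035 ]
cheekL far [0.6215 0.2971 0.051 ]
cheekR far [0.628  0.2265 0.051 ]
cheekL near [0.5393 0.2863 0.051 ]
yaw 7.088480094602452 4.276782379178736 5.258094351186031 0.06885460743186823 0.0775412980290965
nl [ 0.4262 -0.1378  0.01  ]
nr [ 0.4117 -0.2311  0.01  ]
fl [ 0.6392 -0.1735  0.052 ]
fr [ 0.6213 -0.2777  0.052 ]
0.09440333400733704 0.1056507619094365 0.21591314556653418 0.21467784298813145
-9.515945700929096
-12.520718881909652
-8.837896579309415
-9.740077152794768
grip top [ 0.4705 -0.1912  0.082 ]
tinw [ 0.649 -0.009  0.046]
tin [0.6728 0.0748 0.05  ]
jar [0.3773 0.0304 0.034 ]
```

>>> step_arm(
  increments=[8.67,-11,-1,0,0,-9,100,8.67,-11,-1,0,0,-9,100,8.67,-11,-1,0,0,-9,100,8.67,-11,-1,0,0,-9,100,8.67,-11,-1,0,0,-9,100,8.67,-11,-1,0,0,-9,100,8.67,-11,-1,0,0,-9,100,8.67,-11,-1,0,0,-9,100],
  grip_force=50,
)

```text
time_s: 1.1
tool_pos: [0.4924, 0.2475, 0.1809]
tool_rot: [0.732, 0.682, -0.0, 0.001]
contact_force: [-1.3, 1.5, -0.2]
opening: 0.0854
grasp_force: 0.0
```

>>> step_arm(
  increments=[0,0.1,-0.5,0,0,-10.06,100,0,0.1,-0.5,0,0,-10.06,100,0,0.1,-0.5,0,0,-10.06,100,0,0.1,-0.5,0,0,-10.06,100,0,0.1,-0.5,0,0,-10.06,100,0,0.1,-0.5,0,0,-10.06,100,0,0.1,-0.5,0,0,-10.06,100,0,0.1,-0.5,0,0,-10.06,100],
)

```text
time_s: 2.1
tool_pos: [0.4899, 0.2548, 0.1659]
tool_rot: [0.999, 0.05, -0.0, 0.0]
contact_force: [0.1, 0.4, 0.8]
opening: 0.0857
grasp_force: 0.0
```

```bash
python3 - <<'E'
from h import *
c=snap('wrist','w1'); s=observe(); print(s['time_s'],s['tool_pos'],s['tool_rot'],s['q'].round(3))
print(ray(c,(280,210)))
E
```

```text
2.15 [0.48992396 0.25486893 0.16583119] [ 9.98834722e-01  4.82602084e-02 -3.84137626e-04  6.18525955e-05] [-1.073  0.563  0.698  1.864 -0.46   0.883 -1.625]
(array([0.56805475, 0.26233246, 0.32840215]), array([-0.31042047, -0.0402349 , -0.94982062]))
```

View pics/w1.png

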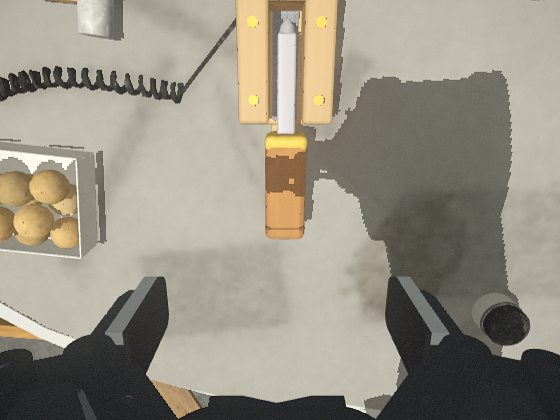

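The wrist view shows the handle's top face from about (267..307, 135) at the shoulder to (265..304, 230) at the butt, with the shank along column 287.

```bash
python3 - <<'E'
from h import *
c=load('w1')
f=lambda u,v,z:onz(c,(u,v),z)
sh=f(286.5,134.5,.044);bt=f(284.5,231,.044);bb=f(284.5,239,.016);t=f(288,32,.035);r=f(286,133,.035)
for p in(sh,bt,bb,t,r):print(p.round(4))
print(np.linalg.norm(sh-bt),np.linalg.norm(f(266,150,.044)-f(307,150,.044)),np.degrees(np.arctan2(*(sh-bt)[1::-1])),np.degrees(np.arctan2(*(t-bt)[1::-1])))
E
```

```text
[0.5345 0.2515 0.044 ]
[0.4577 0.2449 0.044 ]
[0.4392 0.2423 0.016 ]
[0.6052 0.2578 0.035 ]
[0.5345 0.2517 0.035 ]
0.07709996668309058 0.030938466573211514 4.939070182133706 5.013796855915575
```

>>> step_arm(
  increments=[0,-0.24,-2,0,0,0,100,0,-0.24,-3.5,0,0,0,100,0,-0.24,-4.5,0,0,0,100,0,-0.24,-5,0,0,0,100,0,-0.24,-5,0,0,0,100,0,-0.24,-5,0,0,0,50,0,-0.24,-5,0,0,0,20,0,-0.24,-5,0,0,0,20],
)

```text
time_s: 3.15
tool_pos: [0.4909, 0.2471, 0.0168]
tool_rot: [0.999, 0.051, 0.0, -0.0]
contact_force: [-0.2, 1.1, 0.5]
opening: 0.0324
grasp_force: 0.2
```

>>> step_arm(
  increments=[0,0,0,0,0,0,0,0,0,0,0,0,0,0,0,0,0,0,0,0,0],
)

```text
time_s: 3.52
tool_pos: [0.4909, 0.2471, 0.017]
tool_rot: [0.999, 0.051, 0.0, -0.0]
contact_force: [-2.2, 1.0, 11.8]
opening: 0.0303
grasp_force: 48.5
```

>>> step_arm(
  increments=[0,0,0.3,0,0,0,0,0,0,1,0,0,0,0,0,0,2,0,0,0,0,0,0,3,0,0,0,0,0,0,3,0,0,0,0,0,0,3,0,0,0,0],
)

```text
time_s: 4.28
tool_pos: [0.4903, 0.2468, 0.106]
tool_rot: [0.999, 0.051, -0.0, -0.0]
contact_force: [-0.8, 0.0, -0.8]
opening: 0.0306
grasp_force: 50.0
```

```bash
python3 - <<'E'
from h import *
c=snap('wrist','w2'); d=snap('side','s2'); cv2.imwrite('pics/ws2.png',np.hstack([c['img'][:300,100:460,::-1],cv2.resize(d['img'][100:220,200:350,::-1],(375,300))]))
print(observe()['contact_force'])
E
```

```text
[-0.90014264 -0.04496504 -1.76973593]
```

View pics/ws2.png

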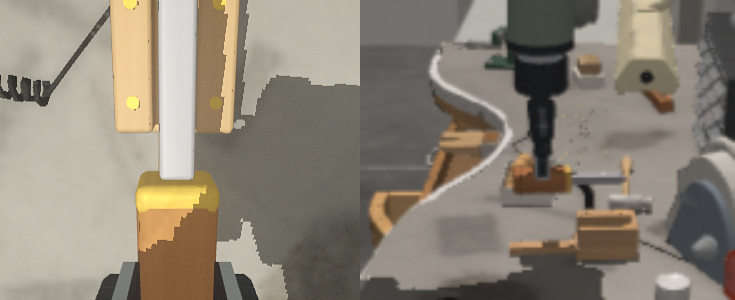

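The burnisher is held level and clear of the rest. I'll turn it to its final direction and carry it to the free bench.

>>> step_arm(
  increments=[1,-7.23,0,0,0,9.3,0,1,-7.23,0,0,0,9.3,0,1,-7.23,0,0,0,9.3,0,1,-7.23,0,0,0,9.3,0,1,-7.23,0,0,0,9.3,0,1,-7.23,0,0,0,9.3,0,1,-7.23,0,0,0,9.3,0,1,-7.23,0,0,0,9.3,0],
)

```text
time_s: 5.38
tool_pos: [0.5204, 0.0295, 0.1057]
tool_rot: [0.765, 0.644, -0.0, -0.0]
contact_force: [0.4, -0.0, -1.9]
opening: 0.0301
grasp_force: 50.1
```

>>> step_arm(
  increments=[0,0,-1,0,0,0,0,0,0,-2,0,0,0,0,0,0,-2.7,0,0,0,0,0,0,-3.0,0,0,0,0,0,0,-3.15,0,0,0,0,0,0,-3.2,0,0,0,0,0,0,-3.25,0,0,0,0,0,0,-3.25,0,0,0,0],
)

```text
time_s: 6.38
tool_pos: [0.5208, 0.0299, 0.009]
tool_rot: [0.765, 0.645, 0.0, 0.0]
contact_force: [0.4, -0.3, -0.4]
opening: 0.0302
grasp_force: 50.0
```

>>> step_arm(
  increments=[0,0,-0.04,0,0,0,0,0,0,-0.08,0,0,0,0,0,0,-0.11,0,0,0,0,0,0,-0.11,0,0,0,0],
)

```text
time_s: 6.88
tool_pos: [0.5207, 0.0298, 0.0054]
tool_rot: [0.765, 0.645, -0.0, -0.0]
contact_force: [0.5, 0.2, -0.9]
opening: 0.03
grasp_force: 50.1
```

>>> step_arm(
  increments=[0,0,-0.03,0,0,0,0,0,0,-0.06,0,0,0,0,0,0,-0.06,0,0,0,0],
)

```text
time_s: 7.25
tool_pos: [0.5206, 0.0298, 0.0049]
tool_rot: [0.765, 0.644, 0.0, -0.0]
contact_force: [-11.2, 0.5, 37.6]
opening: 0.0302
grasp_force: 54.5
```

>>> step_arm(
  increments=[0,0,0.05,0,0,0,0,0,0,0.05,0,0,0,40,0,0,0.05,0,0,0,60,0,0,0.05,0,0,0,70],
)

```text
time_s: 7.75
tool_pos: [0.5206, 0.0298, 0.0049]
tool_rot: [0.765, 0.645, -0.0, -0.0]
contact_force: [0.6, -0.7, -1.0]
opening: 0.0598
grasp_force: 0.0
```

>>> step_arm(
  increments=[0,0,1,0,0,0,100,0,0,2.5,0,0,0,100,0,0,4,0,0,0,100,0,1,5,0,0,0,100,0,2,5,0,0,0,100,0,2,5,0,0,0,100],
)

```text
time_s: 8.5
tool_pos: [0.5205, 0.0921, 0.1552]
tool_rot: [0.763, 0.646, 0.0, -0.0]
contact_force: [-0.5, -1.2, -0.6]
opening: 0.0855
grasp_force: 0.0
```

```bash
python3 - <<'E'
from h import *
c=snap('wrist','w3'); s=observe(); print(s['time_s'],s['tool_pos'],s['tool_rot'],s['q'].round(3))
E
```

```text
8.55 [0.52047459 0.09053708 0.15495956] [ 7.63978829e-01  6.45241303e-01 -5.66198902e-05 -7.61491955e-05] [-0.495  0.457  0.283  1.922 -0.175  0.786 -0.284]
```

View pics/w3.png

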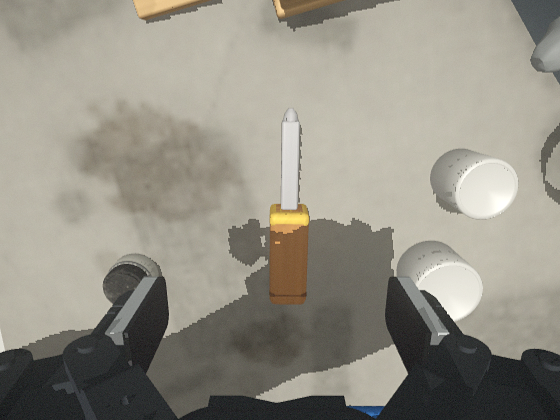

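The burnisher lies level, with its shoulder at about (289.5,207), the shank tip at (291,108) and the butt at (288,297).

```bash
python3 - <<'E'
from h import *
c=load('w3')
hsv=cv2.cvtColor(c['img'],cv2.COLOR_RGB2HSV)
m=((hsv[...,0]<28)&(hsv[...,1]>120)).astype(np.uint8); m[:150]=0;m[330:]=0
cs=max(cv2.findContours(m,0,1)[0],key=cv2.contourArea); r=cv2.minAreaRect(cs);print(r)
f=lambda u,v,z:onz(c,(u,v),z)
sh=f(289.5,206,.032);bt=f(288,297,.032);t=f(291,108,.016);t2=f(291,122,.023);ro=f(289.5,207,.023)
for p in(sh,bt,t,t2,ro):print(p.round(4))
print(np.linalg.norm(sh-bt),np.linalg.norm(sh-t),np.degrees(np.arctan2(*(sh-bt)[1::-1])),np.degrees(np.arctan2(*(t-bt)[1::-1])),np.degrees(np.arctan2(*(t2-ro)[1::-1])))
s=observe();q=s['tool_rot'];print('toolx yaw', np.degrees(2*np.arctan2(q[1],q[0])))
E
```

```text
((289.0, 253.5), (99.0, 38.0), 90.0)
[0.5288 0.078  0.032 ]
[ 0.5147 -0.0029  0.032 ]
[0.5421 0.1513 0.016 ]
[0.5403 0.1415 0.023 ]
[0.5285 0.0743 0.023 ]
0.0820903720002411 0.07623134292315913 80.10627685915998 79.91931883652077 80.04352391731535
toolx yaw 80.36754038644989
```

>>> step_arm(
  increments=[0.42,0.37,-2,0,0,0,60,0.42,0.37,-3.5,0,0,0,60,0.42,0.37,-4.3,0,0,0,60,0.42,0.37,-4.5,0,0,0,60,0.42,0.37,-4.5,0,0,0,60],
  grip_force=100,
)

```text
time_s: 9.18
tool_pos: [0.5335, 0.1003, 0.0204]
tool_rot: [0.765, 0.644, -0.0, 0.0]
contact_force: [0.7, -0.2, 0.9]
opening: 0.0512
grasp_force: 0.0
```

>>> step_arm(
  increments=[0,0,-0.25,0,0,0,60,0,0,-0.5,0,0,0,60,0,0,-0.53,0,0,0,30,0,0,-0.53,0,0,0,0,0,0,-0.53,0,0,0,0,0,0,-0.53,0,0,0,0,0,0,-0.53,0,0,0,0],
)

```text
time_s: 10.05
tool_pos: [0.5333, 0.1009, 0.0043]
tool_rot: [0.765, 0.645, 0.0, 0.0]
contact_force: [0.6, 0.0, -0.1]
opening: -0.0006
grasp_force: 0.0
```

```bash
python3 - <<'E'
from h import *
c=snap('wrist','w4'); d=snap('side','s4'); cv2.imwrite('pics/ws4.png',np.hstack([c['img'][:,60:500,::-1],cv2.resize(d['img'][150:290,220:340,::-1],(360,420),interpolation=cv2.INTER_CUBIC)]))
print(observe()['contact_force'],observe()['opening'])
E
```

```text
[-0.9434116  -0.79005185 -0.26367615] -0.0001567021656992586
```

View pics/ws4.png

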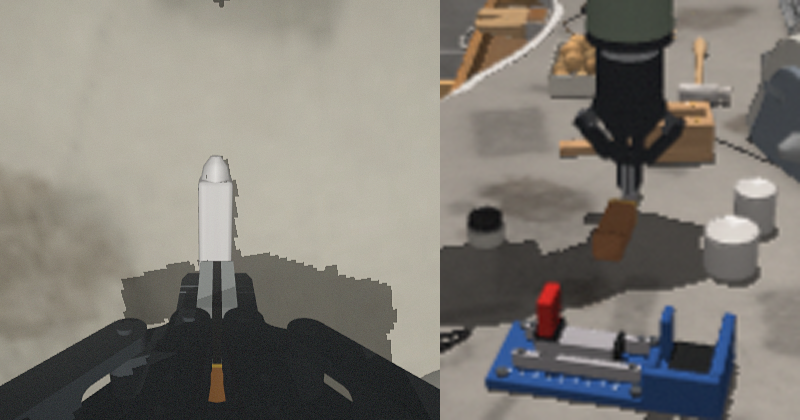

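The pads are shut with a narrow dark gap between them, and the shank's tip section still shows ahead of them (tip at about column 275, row 156). Next I check where the tip now lies against where the fingers are.

```bash
python3 - <<'E'
from h import *
c=load('w4')
for z in (.016,.03,.004):print(z,onz(c,(276,156),z).round(4),'shank width at row 230',np.linalg.norm(onz(c,(260,230),z)-onz(c,(292,230),z)).round(4))
s=observe();print(s['tool_pos'],s['tool_rot'],s['opening'],s['grasp_force'])
T=np.array([.5333,.1009,.0043]);x=np.array([.17,.985,0]);y=np.array([.985,-.17,0]);
for n,p in(('tcp',T),('tip edge fwd',T+.011*x),('grasp',T+[0,0,.019]),('pad corner',T+.011*x+.007*y),('pad corner-',T+.011*x-.007*y),('padtop',T+.011*x+[0,0,.03])):print(n,proj(c,p).round(1))
d=load('s4')
print(proj(d,[T,T+[0,0,.03],[.5288,.075,.032],[.5147,-.008,.032],[.5421,.1513,.016]]).round(1))
cc=c['img'][200:340,200:360,::-1]; cv2.imwrite('pics/w4c.png',cv2.resize(cc,None,fx=5,fy=4,interpolation=cv2.INTER_CUBIC))
E
```

```text
0.016 [0.542  0.1513 0.016 ] shank width at row 230 0.0137
0.03 [0.5425 0.1537 0.03  ] shank width at row 230 0.0124
0.004 [0.5417 0.1492 0.004 ] shank width at row 230 0.0148
[0.53327548 0.10092834 0.0042298 ] [7.64506044e-01 6.44616559e-01 2.06857932e-05 1.46256847e-06] -0.0001567021656992586 0.0
tcp [[276.  259.1]]
tip edge fwd [[276.  237.5]]
grasp [[275.9 278.6]]
pad corner [[291.1 237.5]]
pad corner- [[260.9 237.5]]
padtop [[275.9 267. ]]
[[283.1 218.5]
 [283.2 210.9]
 [281.5 215.2]
 [276.1 227.9]
 [286.1 208.6]]
```

View pics/w4c.png

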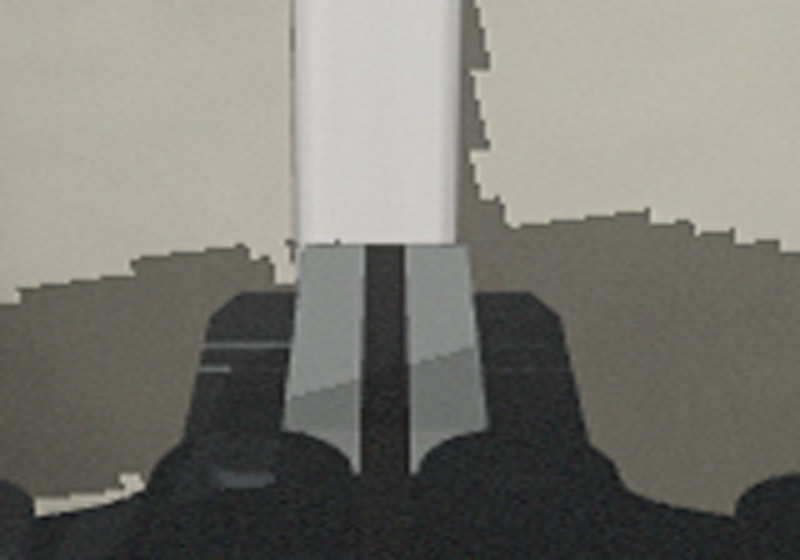

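The fingers shut just above the shank. Their front lower edge images at row 261, which puts the real tips at about z = 0.027, although the reported TCP is z = 0.004. I'll check that offset against the open-finger views.

```bash
python3 - <<'E'
from h import *
from scipy.spatial.transform import Rotation as R
for n,T,q in(('w1',[.4899,.2549,.1658],[.99883,.04826,0,0]),('w3',[.5205,.0905,.155],[.76398,.64524,0,0]),('w4',[.5333,.1009,.0043],[.7645,.6446,0,0])):
    c=load(n);M=R.from_quat(q).as_matrix()
    R_,o=cv2.Rodrigues(c['rvec'])[0],ray(c,(280,210))[0]
    print(n,'cam in tool',(M.T@(o-T)).round(4))
    w=.0425 if n!='w4' else .002
    for s in(-1,1):
        for f in(-.011,.011):
            print(f,[proj(c,np.array(T)+M@[f,s*w,-b]).round(0).tolist()[0] for b in(0,.013,.02,.035)])
E
```

```text
w1 cam in tool [ 7.850e-02  1.000e-04 -1.626e-01]
-0.011 [[188.0, 281.0], [181.0, 295.0], [177.0, 303.0], [168.0, 324.0]]
0.011 [[184.0, 238.0], [177.0, 250.0], [173.0, 257.0], [163.0, 274.0]]
-0.011 [[364.0, 281.0], [370.0, 295.0], [374.0, 304.0], [383.0, 325.0]]
0.011 [[367.0, 239.0], [374.0, 250.0], [378.0, 257.0], [389.0, 275.0]]
w3 cam in tool [ 0.0793 -0.     -0.1628]
-0.011 [[189.0, 283.0], [182.0, 297.0], [178.0, 305.0], [169.0, 326.0]]
0.011 [[185.0, 240.0], [178.0, 252.0], [174.0, 259.0], [164.0, 276.0]]
-0.011 [[364.0, 283.0], [371.0, 297.0], [375.0, 306.0], [384.0, 327.0]]
0.011 [[368.0, 241.0], [375.0, 252.0], [379.0, 259.0], [389.0, 277.0]]
w4 cam in tool [ 0.0778  0.0004 -0.1625]
-0.011 [[272.0, 280.0], [272.0, 294.0], [271.0, 303.0], [271.0, 323.0]]
0.011 [[272.0, 238.0], [271.0, 249.0], [271.0, 256.0], [270.0, 273.0]]
-0.011 [[280.0, 280.0], [280.0, 294.0], [281.0, 303.0], [281.0, 323.0]]
0.011 [[280.0, 238.0], [281.0, 249.0], [281.0, 256.0], [281.0, 273.0]]
```

>>> step_arm(
  increments=[0,0,0,0,0,0,60,0,0,0,0,0,0,60,0,0,0,0,0,0,60],
)

```text
time_s: 10.52
tool_pos: [0.5332, 0.1009, 0.0042]
tool_rot: [0.765, 0.645, -0.0, -0.0]
contact_force: [-0.2, 0.3, 0.2]
opening: 0.0509
grasp_force: 0.0
```

In the open view the tip corners at (167,278) and (388,278) fit a point 36 mm behind the reported TCP. Taking off the 13 mm swing, the real tips sit about 23 mm behind it. I'll grasp about 20 mm lower and watch the force.

>>> step_arm(
  increments=[0,0,-0.2,0,0,0,60,0,0,-0.4,0,0,0,60,0,0,-0.53,0,0,0,60,0,0,-0.53,0,0,0,60],
)

```text
time_s: 11.02
tool_pos: [0.5331, 0.1008, -0.0121]
tool_rot: [0.765, 0.645, -0.0, -0.0]
contact_force: [0.2, -0.9, -0.5]
opening: 0.0511
grasp_force: 0.0
```

>>> step_arm(
  increments=[0,0,-0.13,0,0,0,60,0,0,-0.13,0,0,0,25,0,0,-0.13,0,0,0,5,0,0,-0.13,0,0,0,0,0,0,-0.13,0,0,0,0,0,0,-0.13,0,0,0,0],
)

```text
time_s: 11.78
tool_pos: [0.5333, 0.1009, -0.0154]
tool_rot: [0.765, 0.645, 0.0, 0.0]
contact_force: [-0.9, 0.8, 6.1]
opening: 0.0111
grasp_force: 97.7
```

>>> step_arm(
  increments=[0,0,0.3,0,0,0,0,0,0,1,0,0,0,0,0,0,2.3,0,0,0,0,0,0,3.8,0,0,0,0,0,0,5.2,0,0,0,0,0,0,5.5,0,0,0,0,0,0,5.5,0,0,0,0],
)

```text
time_s: 12.65
tool_pos: [0.5333, 0.1011, 0.1497]
tool_rot: [0.764, 0.645, 0.0, 0.0]
contact_force: [0.2, 0.3, -1.7]
opening: 0.0117
grasp_force: 97.8
```

>>> step_arm(
  increments=[0.2,-1.5,0,0,0,0,0,0.4,-3.5,0,0,0,0,0,0.6,-5.5,0,0,0,0,0,0.8,-7.5,0,0,0,0,0,1,-9.5,0,0,0,0,0,1.1,-11.5,0,0,0,0,0,1.2,-13.5,0,0,0,0,0,1.2,-14,0,0,0,0,0],
)

```text
time_s: 13.65
tool_pos: [0.5673, -0.3234, 0.1474]
tool_rot: [0.766, 0.643, -0.001, -0.001]
contact_force: [-0.6, 0.9, -1.4]
opening: 0.0118
grasp_force: 97.8
```

>>> step_arm(
  increments=[0,0,0,0,0,0,0,0,0,0,0,0,0,0],
)

```text
time_s: 13.9
tool_pos: [0.5694, -0.3172, 0.1485]
tool_rot: [0.764, 0.645, 0.0, -0.001]
contact_force: [0.4, 0.2, -1.1]
opening: 0.0115
grasp_force: 97.8
```

```bash
python3 - <<'E'
from h import *
c=snap('wrist','w5'); s=observe(); print(s['time_s'],s['tool_pos'],s['tool_rot'],s['opening'],s['contact_force'])
E
```

```text
13.95 [ 0.56960384 -0.31716875  0.1489013 ] [ 7.63867160e-01  6.45373231e-01  1.39046277e-04 -5.79229429e-04] 0.011583941532918586 [-0.25584956  0.4398864  -1.79958784]
```

View pics/w5.png

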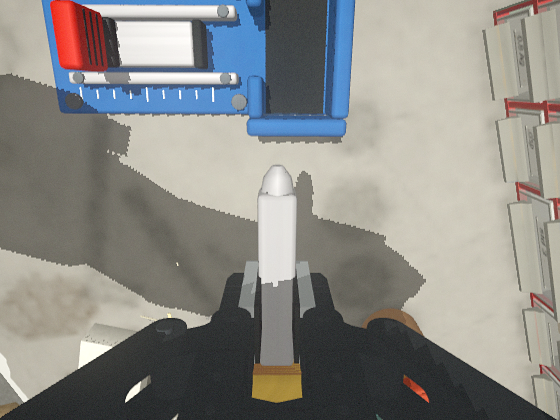

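The wrist view shows the channel's dark floor at columns 265–328, with the near-wall stub at 248–263 and the far wall at 330–352. The stop is at rows 118–136, and the grip top is near (85,30). I'll read the edges numerically.

```bash
python3 - <<'E'
from h import *
c=load('w5');im=c['img']
for r in(30,60,90,105):
    print(r,[(x,*im[r,x]) for x in list(range(244,270,2))]); print([(x,*im[r,x]) for x in range(318,358,2)])
print('col295',[(y,*im[y,295]) for y in range(108,142,2)])
E
```

```text
30 [(244, np.uint8(79), np.uint8(144), np.uint8(211)), (246, np.uint8(80), np.uint8(142), np.uint8(209)), (248, np.uint8(78), np.uint8(145), np.uint8(211)), (250, np.uint8(79), np.uint8(143), np.uint8(210)), (252, np.uint8(80), np.uint8(141), np.uint8(209)), (254, np.uint8(75), np.uint8(142), np.uint8(208)), (256, np.uint8(78), np.uint8(143), np.uint8(210)), (258, np.uint8(58), np.uint8(106), np.uint8(164)), (260, np.uint8(41), np.uint8(74), np.uint8(113)), (262, np.uint8(59), np.uint8(106), np.uint8(161)), (264, np.uint8(57), np.uint8(108), np.uint8(169)), (266, np.uint8(67), np.uint8(70), np.uint8(68)), (268, np.uint8(71), np.uint8(73), np.uint8(75))]
[(318, np.uint8(65), np.uint8(66), np.uint8(70)), (320, np.uint8(65), np.uint8(71), np.uint8(70)), (322, np.uint8(66), np.uint8(67), np.uint8(69)), (324, np.uint8(63), np.uint8(66), np.uint8(66)), (326, np.uint8(69), np.uint8(113), np.uint8(167)), (328, np.uint8(47), np.uint8(75), np.uint8(117)), (330, np.uint8(49), np.uint8(77), np.uint8(117)), (332, np.uint8(51), np.uint8(80), np.uint8(118)), (334, np.uint8(45), np.uint8(74), np.uin
[... 5773 characters left out ...]
(106), np.uint8(119), np.uint8(135)), (116, np.uint8(55), np.uint8(92), np.uint8(137)), (118, np.uint8(61), np.uint8(89), np.uint8(130)), (120, np.uint8(82), np.uint8(137), np.uint8(200)), (122, np.uint8(87), np.uint8(146), np.uint8(211)), (124, np.uint8(88), np.uint8(150), np.uint8(217)), (126, np.uint8(87), np.uint8(147), np.uint8(214)), (128, np.uint8(90), np.uint8(147), np.uint8(212)), (130, np.uint8(85), np.uint8(143), np.uint8(207)), (132, np.uint8(84), np.uint8(140), np.uint8(204)), (134, np.uint8(75), np.uint8(123), np.uint8(180)), (136, np.uint8(95), np.uint8(101), np.uint8(116)), (138, np.uint8(127), np.uint8(125), np.uint8(117)), (140, np.uint8(128), np.uint8(123), np.uint8(117))]
```

```bash
python3 - <<'E'
from h import *
c=load('w5');f=lambda u,v,z:onz(c,(u,v),z)[:2]
n1,n2=f(265,30,.0125),f(265,105,.0125);r1,r2=f(325,30,.0125),f(323,105,.0125)
w1,w2=f(265.5,30,.012),f(262,100,.052);W1,W2=f(336,30,.052),f(332.3,105,.052);O1,O2=f(353,30,.052),f(349,105,.052)
for n,a,b in(('near mat',n2,n1),('far mat',r2,r1),('far wall in',W2,W1),('far out',O2,O1)):print(n,a.round(4),b.round(4),'yaw',np.degrees(np.arctan2(*(b-a)[::-1]))-90)
th=np.radians(-10.);ux=np.array([np.cos(th),np.sin(th)]);uy=np.array([-ux[1],ux[0]])
L=lambda p:np.round([p@ux,p@uy],4)
for n,p in(('near mat',n1),('near mat',n2),('far mat',r1),('far mat',r2),('near wall top in',w2),('far wall',W1),('far wall',W2),('stop mat',f(295,114,.0125)),('stop top in',f(295,119,.052)),('stop out',f(295,135,.052)),('farout',O2),('corner',f(60,111,.010)),('nearwall out',f(247.5,95,.052))):print(n,p.round(4),L(p))
t=f(278,166,.180);print('tip',t,L(t),'tcp',L(np.array([.5696,-.3172])),'diff80',L(t-[.5696,-.3172]))
for v in (195,270):print('w',np.linalg.norm(f(258.5,v,.187)-f(296.5,v,.187)))
print('grip', [L(f(u,v,.082)) for u,v in((52,0),(62,68),(77,0),(103,68))])
print([list(map(int,c['img'][260,x])) for x in range(254,304,3)])
E
```

```text
near mat [ 0.5716 -0.2523] [ 0.5809 -0.2008] yaw -10.22312306447158
far mat [ 0.6153 -0.2598] [ 0.6236 -0.2081] yaw -9.12859471381293
far wall in [ 0.6171 -0.2583] [ 0.625  -0.2136] yaw -10.043449576761631
far out [ 0.628  -0.2602] [ 0.6355 -0.2154] yaw -9.510281685743621
near mat [ 0.5809 -0.2008] [ 0.6069 -0.0969]
near mat [ 0.5716 -0.2523] [ 0.6067 -0.1492]
far mat [ 0.6236 -0.2081] [ 0.6503 -0.0967]
far mat [ 0.6153 -0.2598] [ 0.6511 -0.149 ]
near wall top in [ 0.5717 -0.2473] [ 0.606  -0.1443]
far wall [ 0.625  -0.2136] [ 0.6526 -0.1018]
far wall [ 0.6171 -0.2583] [ 0.6526 -0.1472]
stop mat [ 0.5932 -0.2628] [ 0.6298 -0.1558]
stop top in [ 0.5913 -0.2631] [ 0.628  -0.1564]
stop out [ 0.5897 -0.2736] [ 0.6283 -0.167 ]
farout [ 0.628  -0.2602] [ 0.6637 -0.1472]
corner [ 0.4141 -0.2301] [ 0.4477 -0.1547]
nearwall out [ 0.5629 -0.2426] [ 0.5965 -0.1412]
tip [ 0.57880613 -0.26706549] [ 0.6164 -0.1625] tcp [ 0.616  -0.2135] diff80 [0.0004 0.051 ]
w 0.01299022688403438
w 0.01385988182959776
grip [array([ 0.4935, -0.0917]), array([ 0.4931, -0.1264]), array([ 0.5071, -0.0916]), array([ 0.5165, -0.1262])]
[[127, 126, 118], [124, 123, 116], [219, 217, 214], [231, 229, 227], [228, 224, 220], [226, 225, 222], [225, 223, 221], [225, 223, 221], [226, 224, 220], [226, 225, 220], [228, 225, 221], [227, 225, 222], [229, 227, 224], [204, 201, 196], [126, 124, 120], [128, 126, 120], [126, 125, 119]]
```

```bash
python3 - <<'E'
from h import *
c=load('w5');g=c['img'].astype(float).mean(2)
def sub(r):
    a=g[r,250:270];i=np.argmax(np.diff(a));b=g[r,285:305];j=np.argmin(np.diff(b))
    def fr(a,i,s): # subpixel by half-level crossing
        lo,hi=a[max(i-2,0)],a[min(i+3,len(a)-1)];h=(lo+hi)/2;x=np.arange(len(a));k=[t for t in range(max(i-2,0),min(i+3,len(a)-1)) if (a[t]-h)*(a[t+1]-h)<=0][0];return k+(h-a[k])/(a[k+1]-a[k])
    return 250+fr(a,i,1),285+fr(b,j,-1)
R=[]
for r in range(200,262,4):
    l,q=sub(r)
    # height at which the true 14 mm width is seen
    zs=np.linspace(.14,.22,161);w=[np.linalg.norm(onz(c,(l,r),z)-onz(c,(q,r),z)) for z in zs];z=np.interp(-.014,-np.array(w)[::1],zs) if w[0]<w[-1] else np.interp(.014,w[::-1],zs[::-1])
    P=onz(c,((l+q)/2,r),z);R.append((P[1],z))
R=np.array(R);print(R.round(4).tolist());k=np.polyfit(R[:,0],R[:,1],1);print('slope deg',np.degrees(np.arctan(k[0]*.985)))
E
```

```text
[[-0.2808, 0.1752], [-0.2824, 0.175], [-0.2838, 0.1755], [-0.2856, 0.1747], [-0.2871, 0.175], [-0.2819, 0.1937], [-0.2886, 0.1797], [-0.2902, 0.1796], [-0.2917, 0.1798], [-0.2931, 0.1801], [-0.2947, 0.1801], [-0.2962, 0.1803], [-0.2978, 0.1804], [-0.2996, 0.1801], [-0.3012, 0.18], [-0.3035, 0.1788]]
slope deg -2.911448653630006
```

>>> step_arm(
  increments=[0.3,1.5,0,0,0,0,0,0.8,3.2,0,0,0,0,0,1.2,4.8,0,0,0,0,0,1.45,5.75,0,0,0,0,0,1.45,5.75,0,0,0,0,0,1.45,5.75,0,0,0,0,0],
)

```text
time_s: 14.7
tool_pos: [0.6126, -0.1463, 0.1495]
tool_rot: [0.764, 0.645, -0.0, 0.0]
contact_force: [0.0, 0.1, -1.2]
opening: 0.0119
grasp_force: 97.8
```

>>> step_arm(
  increments=[0,0,-1.5,0,0,0,0,0,0,-2.7,0,0,0,0,0,0,-3.1,0,0,0,0,0,0,-3.1,0,0,0,0,0,0,-3.1,0,0,0,0],
)

```text
time_s: 15.32
tool_pos: [0.6135, -0.1471, 0.0578]
tool_rot: [0.765, 0.644, 0.001, 0.001]
contact_force: [0.0, -0.8, -0.7]
opening: 0.0119
grasp_force: 97.9
```

>>> step_arm(
  increments=[0,0.08,-0.3,0,0,0,0,0,0.08,-0.7,0,0,0,0,0,0.08,-1,0,0,0,0,0,0.08,-1.3,0,0,0,0,0,0.08,-1.3,0,0,0,0],
)

```text
time_s: 15.95
tool_pos: [0.6123, -0.1442, 0.0165]
tool_rot: [0.765, 0.645, -0.0, -0.0]
contact_force: [0.4, 1.1, -1.1]
opening: 0.0112
grasp_force: 97.9
```

>>> step_arm(
  increments=[0,0,-0.2,0,0,0,0,0,0,-0.4,0,0,0,0,0,0,-0.52,0,0,0,0,0,0,-0.57,0,0,0,0,0,0,-0.6,0,0,0,0,0,0,-0.6,0,0,0,0],
)

```text
time_s: 16.7
tool_pos: [0.6128, -0.1442, -0.0005]
tool_rot: [0.765, 0.645, 0.0, 0.0]
contact_force: [-0.3, -0.0, -1.5]
opening: 0.0115
grasp_force: 97.9
```

>>> step_arm(
  increments=[0,0,-0.04,0,0,0,0,0,0,-0.07,0,0,0,0,0,0,-0.07,0,0,0,0],
)

```text
time_s: 17.08
tool_pos: [0.6127, -0.1442, -0.0028]
tool_rot: [0.765, 0.645, -0.0, -0.0]
contact_force: [0.4, -0.3, -0.9]
opening: 0.0116
grasp_force: 97.9
```

>>> step_arm(
  increments=[0,0,-0.02,0,0,0,0,0,0,-0.03,0,0,0,0,0,0,-0.03,0,0,0,0],
)

```text
time_s: 17.45
tool_pos: [0.6128, -0.1442, -0.0033]
tool_rot: [0.765, 0.645, 0.0, 0.0]
contact_force: [-1.4, 0.8, 4.6]
opening: 0.0115
grasp_force: 98.8
```

The handle touched the floor at the expected height, so I'll release it and rise.

>>> step_arm(
  increments=[0,0,0,0,0,0,20,0,0,0,0,0,0,40,0,0,0,0,0,0,60,0,0,0.5,0,0,0,60,0,0,1.5,0,0,0,60,0,0,3,0,0,0,60,0,0,4.5,0,0,0,60,0,0,5.5,0,0,0,60],
)

```text
time_s: 18.45
tool_pos: [0.6132, -0.1444, 0.1647]
tool_rot: [0.765, 0.644, 0.001, 0.001]
contact_force: [-0.3, -0.5, 0.1]
opening: 0.0512
grasp_force: 0.0
```

>>> step_arm(
  increments=[-1.5,-0.5,0,0,0,0,60,-3.2,-1.1,0,0,0,0,60,-4.66,-1.65,0,0,0,0,60,-4.66,-1.65,0,0,0,0,60,-4.66,-1.65,-1,0,0,0,60,-4.66,-1.65,-1.5,0,0,0,60,-4.66,-1.65,-1.5,0,0,0,60],
  grip_force=30,
)

```text
time_s: 19.32
tool_pos: [0.4728, -0.1934, 0.1159]
tool_rot: [0.764, 0.645, -0.0, -0.001]
contact_force: [-0.3, -0.6, -0.7]
opening: 0.0511
grasp_force: 0.0
```

```bash
python3 - <<'E'
from h import *
d=snap('top','t6');s=observe();print(s['time_s'],s['tool_pos'])
c=snap('wrist','w6');hsv=cv2.cvtColor(c['img'],cv2.COLOR_RGB2HSV);H,S,V=cv2.split(hsv)
m=(((H<8)|(H>172))&(S>150)&(V>60)).astype(np.uint8);k=max(cv2.findContours(m,0,1)[0],key=cv2.contourArea);print(cv2.boundingRect(k),cv2.minAreaRect(k))
th=np.radians(-10.);ux=np.array([np.cos(th),np.sin(th)]);uy=np.array([-ux[1],ux[0]])
x,y,w,h=cv2.boundingRect(k)
for p in((x,y),(x+w,y),(x,y+h),(x+w,y+h)):
    P=onz(c,p,.082)[:2];print(P.round(4),(P@ux).round(4),(P@uy).round(4))
t=s['tool_pos'][:2];print('tcp',(t@ux).round(4),(t@uy).round(4))
cv2.imwrite('pics/w6.png',c['img'][:,:,::-1])
E
```

```text
19.375 [ 0.47315624 -0.19365702  0.11658376]
(260, 187, 25, 73) ((271.9999694824219, 222.99996948242188), (23.999996185302734, 71.99998474121094), 0.0)
[ 0.469  -0.1665] 0.4908 -0.0825
[ 0.4823 -0.1688] 0.5043 -0.0825
[ 0.4611 -0.209 ] 0.4904 -0.1258
[ 0.4753 -0.2115] 0.5048 -0.1257
tcp 0.4996 -0.1086
```

View pics/w6.png

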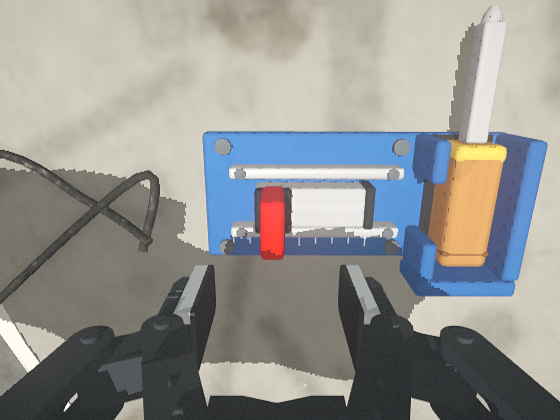

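The whole handle lies in the channel at (472,205), with the shank out of the open end. The red fin at (272,223) is centred between the fingers to within about 2 mm, so I'll lower and grip it.

>>> step_arm(
  increments=[-0.07,0.01,-1.2,0,0,0,60,-0.07,0.01,-2.2,0,0,0,60,-0.07,0.01,-2.75,0,0,0,60,-0.07,0.01,-2.75,0,0,0,40,-0.07,0.01,-2.75,0,0,0,20,-0.07,0.01,-2.75,0,0,0,0,-0.07,0.01,-2.75,0,0,0,0,-0.07,0.01,-2.75,0,0,0,0],
  grip_force=50,
)

```text
time_s: 20.42
tool_pos: [0.4714, -0.1936, 0.035]
tool_rot: [0.765, 0.645, 0.0, 0.001]
contact_force: [-2.0, 0.0, 8.3]
opening: 0.0132
grasp_force: 49.4
```

>>> step_arm(
  increments=[0.16,-0.029,0,0,0,0,0,0.39,-0.069,0,0,0,0,0,0.65,-0.115,0,0,0,0,0,0.91,-0.16,0,0,0,0,0,1.15,-0.203,0,0,0,0,0,1.31,-0.231,0,0,0,0,0,1.31,-0.231,0,0,0,0,0],
)

```text
time_s: 21.3
tool_pos: [0.5109, -0.2005, 0.035]
tool_rot: [0.765, 0.645, 0.0, 0.001]
contact_force: [-1.3, 0.3, 5.8]
opening: 0.0129
grasp_force: 49.2
```

>>> step_arm(
  increments=[0.04,-0.007,0,0,0,0,0,0.08,-0.014,0,0,0,0,0,0.12,-0.021,0,0,0,0,0,0.16,-0.028,0,0,0,0,0,0.2,-0.035,0,0,0,0,0,0.24,-0.042,0,0,0,0,0,0.28,-0.05,0,0,0,0,0,0.33,-0.058,0,0,0,0,0],
)

```text
time_s: 22.3
tool_pos: [0.5198, -0.202, 0.0351]
tool_rot: [0.765, 0.645, 0.0, -0.0]
contact_force: [-6.4, 2.0, 11.5]
opening: 0.0133
grasp_force: 50.1
```

>>> step_arm(
  increments=[0.013,-0.002,0,0,0,0,0,0.026,-0.005,0,0,0,0,0,0.04,-0.007,0,0,0,0,0,0.053,-0.009,0,0,0,0,0,0.066,-0.012,0,0,0,0,0,0.08,-0.014,0,0,0,0,0],
)

```text
time_s: 23.05
tool_pos: [0.5222, -0.2025, 0.035]
tool_rot: [0.765, 0.644, 0.0, -0.0]
contact_force: [-6.7, 1.7, 11.1]
opening: 0.0134
grasp_force: 50.0
```

>>> step_arm(
  increments=[0.01,-0.002,0,0,0,0,0,0.02,-0.004,0,0,0,0,0,0.03,-0.005,0,0,0,0,0,0.04,-0.007,0,0,0,0,0],
)

```text
time_s: 23.55
tool_pos: [0.5234, -0.2027, 0.035]
tool_rot: [0.765, 0.645, 0.0, -0.0]
contact_force: [-7.2, 1.6, 10.1]
opening: 0.0133
grasp_force: 50.0
```

>>> step_arm(
  increments=[0.01,-0.002,0,0,0,0,0,0.02,-0.004,0,0,0,0,0,0.03,-0.005,0,0,0,0,0],
)

```text
time_s: 23.92
tool_pos: [0.5243, -0.2028, 0.035]
tool_rot: [0.765, 0.644, 0.0, -0.0]
contact_force: [-7.2, 1.8, 10.0]
opening: 0.0135
grasp_force: 50.0
```

>>> step_arm(
  increments=[0.01,-0.002,0,0,0,0,0,0.02,-0.004,0,0,0,0,0],
)

```text
time_s: 24.18
tool_pos: [0.5244, -0.2028, 0.035]
tool_rot: [0.765, 0.644, -0.0, -0.001]
contact_force: [-11.4, 3.1, 15.2]
opening: 0.0133
grasp_force: 50.7
```

>>> step_arm(
  increments=[0.01,-0.002,0,0,0,0,0,0.02,-0.004,0,0,0,0,0],
)

```text
time_s: 24.42
tool_pos: [0.5244, -0.2028, 0.035]
tool_rot: [0.765, 0.644, -0.0, -0.001]
contact_force: [-15.3, 4.8, 20.1]
opening: 0.0132
grasp_force: 51.2
```

The slide has stopped and the push is about 16 N. I'll hold it there briefly.

>>> step_arm(
  increments=[0.004,-0.001,0,0,0,0,0,0.004,-0.001,0,0,0,0,0,0.004,-0.001,0,0,0,0,0,0.004,-0.001,0,0,0,0,0],
)

```text
time_s: 24.92
tool_pos: [0.5244, -0.2028, 0.035]
tool_rot: [0.765, 0.644, -0.0, -0.001]
contact_force: [-14.8, 5.1, 18.6]
opening: 0.0131
grasp_force: 51.2
```

>>> step_arm(
  increments=[0,0,0,0,0,0,15,0,0,0,0,0,0,30,0,0,0,0,0,0,35,0,0,0.5,0,0,0,35,0,0,1.5,0,0,0,35,0,0,3,0,0,0,35,0,0,4,0,0,0,35,0,0,4,0,0,0,35],
)

```text
time_s: 25.92
tool_pos: [0.5271, -0.2035, 0.157]
tool_rot: [0.765, 0.645, 0.001, 0.002]
contact_force: [0.3, 0.3, -0.6]
opening: 0.03
grasp_force: 0.0
```

```bash
python3 - <<'E'
from h import *
c=snap('wrist','w7');s=observe();print(s['time_s'],s['tool_pos'],s['contact_force'])
hsv=cv2.cvtColor(c['img'],cv2.COLOR_RGB2HSV);H,S,V=cv2.split(hsv)
th=np.radians(-10.);ux=np.array([np.cos(th),np.sin(th)]);uy=np.array([-ux[1],ux[0]])
def bb(m,z,n):
    k=max(cv2.findContours(m.astype(np.uint8),0,1)[0],key=cv2.contourArea);r=cv2.boundingRect(k);print(n,r)
    x,y,w,h=r
    for p in((x,y+h/2),(x+w,y+h/2),(x+w/2,y),(x+w/2,y+h)):
        P=onz(c,p,z)[:2];print((P@ux).round(4),(P@uy).round(4))
bb(((H<6)|(H>174))&(S>170)&(V>60),.082,'red')
bb((H>8)&(H<28)&(S>110)&(V>90),.044,'handle')
bb((H>100)&(H<125)&(S>110),.05,'blue')
E
```

```text
25.975 [ 0.5264439  -0.20317955  0.15542826] [-0.09235112 -0.02434671 -0.59846435]
red (262, 183, 20, 50)
0.5454 -0.1078
0.5587 -0.1078
0.5521 -0.0908
0.5521 -0.1255
handle (352, 132, 56, 110)
0.6121 -0.1033
0.6544 -0.1032
0.6297 -0.0623
0.6372 -0.1481
blue (143, 126, 228, 109)
0.4574 -0.0972
0.6245 -0.0967
0.5413 -0.0577
0.5403 -0.1399
```

```bash
python3 - <<'E'
from h import *
c=load('w7')
th=np.radians(-10.);ux=np.array([np.cos(th),np.sin(th)]);uy=np.array([-ux[1],ux[0]])
im=c['img'][110:260,330:450,::-1];cv2.imwrite('pics/w7c.png',cv2.resize(im,None,fx=5,fy=4,interpolation=cv2.INTER_CUBIC))
hsv=cv2.cvtColor(c['img'],cv2.COLOR_RGB2HSV);H,S,V=cv2.split(hsv)
blue=(H>100)&(H<125)&(S>110);han=(H>8)&(H<28)&(S>110)&(V>90)
for n,m,cols,z in(('nearwall',blue,range(334,352,3),.050),('farwall',blue,range(404,450,5),.050),('handle',han,range(350,412,4),.042)):
    for u in cols:
        v=np.where(m[100:260,u])[0]+100
        if len(v):
            a,b=onz(c,(u,v[0]),z)[:2],onz(c,(u,v[-1]),z)[:2];print(n,u,v[0],v[-1],(a@ux).round(4),(a@uy).round(4),(b@uy).round(4))
E
```

```text
nearwall 334 126 259 0.5953 -0.0575 -0.1601
nearwall 337 126 259 0.5974 -0.0575 -0.1601
nearwall 340 126 259 0.5995 -0.0575 -0.1601
nearwall 343 126 259 0.6017 -0.0575 -0.1601
nearwall 346 126 259 0.6038 -0.0575 -0.1601
nearwall 349 126 259 0.6059 -0.0575 -0.1601
farwall 404 220 259 0.652 -0.1275 -0.16
farwall 409 180 259 0.6524 -0.0963 -0.16
farwall 414 138 252 0.6525 -0.0657 -0.154
farwall 419 132 215 0.6556 -0.0615 -0.1234
farwall 424 132 175 0.6591 -0.0615 -0.0925
handle 354 211 231 0.6153 -0.123 -0.1396
handle 358 136 237 0.6144 -0.0654 -0.1447
handle 362 132 240 0.6171 -0.0625 -0.1473
handle 366 133 241 0.6201 -0.0633 -0.1481
handle 370 132 241 0.623 -0.0625 -0.1481
handle 374 134 241 0.626 -0.064 -0.1481
handle 378 135 241 0.629 -0.0647 -0.1481
handle 382 135 241 0.6319 -0.0647 -0.1481
handle 386 135 241 0.6348 -0.0646 -0.1481
handle 390 135 241 0.6377 -0.0646 -0.1481
handle 394 132 240 0.6404 -0.0625 -0.1472
handle 398 134 232 0.6435 -0.0639 -0.1404
handle 402 136 185 0.6465 -0.0653 -0.1021
handle 406 138 149 0.6496 -0.0668 -0.0748
```

The wrist measurements show the handle against the far wall (x 0.652). It lies fully between the stop and the open end, with the shoulder about 3 mm inside, and the pad is in contact. I'm handing the job in.

```bash
python3 -c "
from h import *
print(sign_off())"
```

```text
the job is handed in; nothing more can be done
None
```

The burnisher's handle is clamped against the far wall of the channel with a steady push of about 16 N, its shank points out of the open end, the gripper has let go and is clear, and the job was handed in at about 26 s.

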